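# Fetch the buckles out of the blast cabinet's pass box

## Task

Three freshly blasted buckles wait in a basket in the pass box of the blast cabinet, and no grit may get out onto the leather. Make sure by hand that the inner gate is shut: press its red bar firmly down until it stops dead; only then lift the outer door open until it stands upright by itself. Then lift the basket out by its handle and set it down in the middle of the green mat with its buckles, leaving the inner gate shut, the outer door open and the small things around the mat and the pass box where they are.

Things in the scene. Friction and masses are not known exactly. Their poses are not given: they have to be found in the camera images.
- passbox: Pass box: steel chamber on the right flank of a grey-green bench-top blast cabinet. Fixed. Origin on the bench under the chamber's centre; x to the back, y towards the cabinet, z up. Outside 180 (x) by 200 (y) mm, rim z = 130, walls 5, floor z = 12. Its lid, hinged along the back rim, is the outer door. At y = 110 a knife gate, the inner door; from y = 200 the cabinet body, 395 high.
- gate_bar_top (a point): Centre of the flat top of the red grip bar on the inner gate: bar 110 (along passbox x) by 24 by 18 mm high; top at passbox z = 163 when shut. The gate slides straight up and down between two upright aluminium guides (14 wide, 200 high) at passbox x = +-82; a steel neck 126 high lies between it and the cabinet.
- inner_gate (a joint): Height of the inner gate in m above its shut position: 0 shut, 0.105 fully open. It stays where it is left. It slides down under about 3 N of push and is rigid once home. It starts anywhere from shut to 30 mm up, often too little to see; press with about 10 N to be sure of it.
- outer_door_bar (a point): Middle of the black grip bar of the outer door: a round bar 12 mm thick, 90 mm long, along passbox y, held 40 mm above the underside of the lid (26 mm clear gap under the bar) on a post at each end. With the door shut it is at passbox x = -83, z = 170. The bar goes round with the door; the lid's free edge lies 12 mm beyond it.
- outer_door_hinge (a point): Middle of the outer door's hinge axis, at passbox (90, 0, 130) mm; the axis runs along passbox y. The bar's centre is 178 mm from the axis (173 along the lid, 40 above it).
- outer_door (a joint): Angle of the outer door in rad: 0 shut (level), 1.57 upright, 1.8 its stop. Lid 185 by 196 by 8 mm, aluminium frame with a clear pane; its front edge rises and swings to the back. Friction hinge: it stays at any angle; lifting takes about 6 N at the bar.
- basket_bar (a point): Middle of the handle's top bar of the steel basket: round, 8 mm thick, 80 mm long, along the point's y axis; 80 mm above the basket's underside. The basket weighs 0.4 kg with its load, centre of mass below the bar.
- basket_base (a point): Centre of the basket's underside. Basket 110 (x) by 85 (y) by 35 mm high with an upright hoop handle across its middle. It stands on the chamber floor.
- buckle0: Brass buckle, 26 by 36 by 5 mm, lying loose in the basket; origin at the centre of its underside.
- buckle1: A second such buckle in the basket.
- buckle2: A third such buckle in the basket.
- mat: Dark green rubber mat, 220 (x) by 180 (y) by 6 mm, fixed to the bench; origin at the centre of its underside.
- jar: Bystander: amber glass jar, 52 mm across, 75 mm high; origin under its centre.
- brush: Bystander: brush with a wooden handle, 170 mm long, lying near the mat.
- spool: Bystander: dark red thread spool, 44 mm across, 63 mm high, near the mat.
- spare_buckle: Bystander: a single brass buckle lying on the bench beside the mat.

How it is judged:
By the outcome, as a careful person would: the job done as asked, in the order asked, and still so for the second after the job is handed in, with the robot touching nothing.
It also fails if it takes over 67 s, if anything falls off the work surface, if the arm or the gripper's body presses on something with over 40 N, if the wrist force passes 120 N, or if a joint passes its speed limit or range.

## Robot

A 6-joint arm with a two-finger parallel gripper is mounted at the origin on the work surface. World frame = base frame: x ahead of the robot, y to its left, z up, the work surface at z = 0. Lengths are in m, angles in rad, forces in N, time in s.
With the tool pointing down it reaches from about 0.35 to 0.975 m from the base axis. Payload 4.9 kg.
Tool frame: the origin (TCP) lies midway between the tips of the shut fingers; the grasp point (between the pads) lies 19 mm behind it; z points along the fingers, y is the line along which they close (so a half turn about z gives the same grasp; the last joint's range is limited). The gripper opens to 85 mm and grips with 20 to 120 N. Pads are 22 mm wide; open, the fingers measure 114 mm over their backs; the gripper's body (76 mm by 85 mm) begins 54 mm behind the grasp point. The pads swing forward as they close: fully open they stand 13 mm farther back than shut.
Start: joints at [-1.25, 0.053, 1.613, -0, 1.476, -0.119], TCP at [0.266, -0.566, 0.231] pointing down, gripper open.
Joint ranges: [-3.01, 3.01], [-1.01, 2.22], [0.06, 2.58], [-1.02, 4.17], [0.09, 2.62], [-3.14, 3.14]. Speed limits (rad/s): [2.57, 2.57, 3.14, 3.14, 3.14, 3.14].

## Interface

Orientations are given as a rotation vector (axis times angle).
In Python, from station import ctrl, optics, job gives the robot as it stands.
- The arm moves only by the shell command python3 -m jog 'ROWS' [OPENING] [FORCE]. ROWS is JSON, a list of rows, each a list of 2 entries, a list of its own where there are three numbers: the shift along the tool's x, y, z in m, then the turn, a rotation vector about the tool's x, y, z in rad. A call has 1 to 5 rows; each row is the pose to reach, as a shift and turn from the pose commanded when the call began, along the tool's axes at that moment; what a row does not reach only later rows make up. A row lasts 1/10 s, in which the tool goes at most 50 mm and 8.59 degrees, less where a joint would pass 70% of its speed; a pose out of reach is approached as far as the arm can. A call with a gripper value outside its range is refused whole. OPENING is the opening, from 0 (shut) to 1 (fully open), set as the call begins (- or left out, the last holds). The fingers move at their own pace and stop on an object; FORCE is the grip in N (left out, the last holds). Time passes only in rows, so rows that repeat a pose let the fingers close. It gives the time, the measured TCP pose, the force, the opening and the grip force at its end, in the units of the state.
- ctrl.get_obs(): the state, without advancing time (a new reading comes with each control period).
- optics.get_image(name): name is "side" or "top" or "wrist"; returns a dict with "image" (384x512x3 uint8, blue, green, red), "fx", "fy", "cx", "cy" (pixels), "rvec" (rotation vector, rad) and "tvec" (3), from world to camera coordinates, as OpenCV has them; the wrist camera has in their place "mount" (4x4, takes a point from camera to tool coordinates, whose origin is the TCP and whose axes are the flange's). Camera axes: x right, y down, z forward; pixel columns grow to the right and rows downward; lengths in m; the calibration is good to about 2 mm. The wrist camera is an equidistant fisheye: a pixel r from the principal point sees the ray r / f radians off the axis. A picture is of the moment at which its call begins: read the wrist's pose just before it. There is no depth.
- job.finish_job(): hands the job in; it is judged then, once.
The state is a dict: "t": time; "q": joint angles; "dq": joint speeds; "effort": joint torques, N m; "tool_pos": TCP position; "tool_rot": TCP orientation; "contact_force": force on the tool from outside, world axes, zero at the start; "wrist_torque": the same for the moment, N m; "opening": finger opening in m; "grip_force": force on a finger pad.
Only numpy, scipy, OpenCV 4.12 (cv2) and the standard library are available. Lean on these libraries where they do the work, as an engineer would, in place of code of your own. Each camera call takes 0.05 s, during which the arm holds its last target. There are 200 camera calls.

## Working session

There is one attempt and no reset: what is moved stays moved. The work goes in short steps, Python scripts to look and compute and a shell command to move; the robot and the scene stay as the last step left them, time stands still between calls to the robot, and variables do not carry over. Pictures are saved under pics/ and viewed, at most 10 in all, crops included, and the job is handed in when it is done.

```bash
ls; mkdir -p pics; python3 - <<'E'
from station import ctrl, optics
import cv2,numpy as np,pickle
d={}
o=ctrl.get_obs()
for n in("side","top","wrist"):
    d[n]=optics.get_image(n)
    print(n,{k:np.round(v,4).tolist() for k,v in d[n].items() if k!="image"})
d["obs"]=o
pickle.dump(d,open("d0.pkl","wb"))
print(o)
cv2.imwrite("pics/a.png",d["top"]["image"]);cv2.imwrite("pics/b.png",d["side"]["image"])
E
```

```text
pics
side {'fx': 410.4513, 'fy': 410.4513, 'cx': 254.4862, 'cy': 193.7073, 'rvec': [2.1379, -0.1835, 0.0863], 'tvec': [-0.5815, 0.1541, 0.9844]}
top {'fx': 491.7405, 'fy': 491.7405, 'cx': 247.5117, 'cy': 193.7848, 'rvec': [2.114, -2.1141, 0.1913], 'tvec': [-0.025, 0.5963, 1.4447]}
wrist {'fx': 297.3186, 'fy': 297.3186, 'cx': 254.3353, 'cy': 188.4535, 'mount': [[0.0019, -0.9532, -0.3024, 0.0764], [1.0, 0.0018, 0.0006, 0.0008], [0.0, -0.3024, 0.9532, -0.1438], [0.0, 0.0, 0.0, 1.0]]}
{'t': 0.0, 'q': array([-1.24998947e+00,  5.33694574e-02,  1.61430514e+00, -9.50503675e-08,
        1.47597108e+00, -1.18989731e-01]), 'dq': array([ 0.00088265, -0.00145563, -0.0005709 , -0.0015832 ,  0.00081403,
        0.00025844]), 'effort': array([-4.67376067e-04, -3.93671966e+01, -3.70179749e+01, -1.13061001e-04,
        6.93050111e-03,  6.14847224e-06]), 'tool_pos': array([ 0.26590642, -0.56492854,  0.23004854]), 'tool_rot': array([-3.06394856e+00, -6.84831224e-01,  3.24803812e-04]), 'contact_force': array([0.09495862, 0.02292321, 0.30006088]), 'wrist_torque': array([-0.02116746,  0.00807697, -0.00620188]), 'grip_force': 0.0, 'opening': 0.0855501684082579}
```

View pics/a.png

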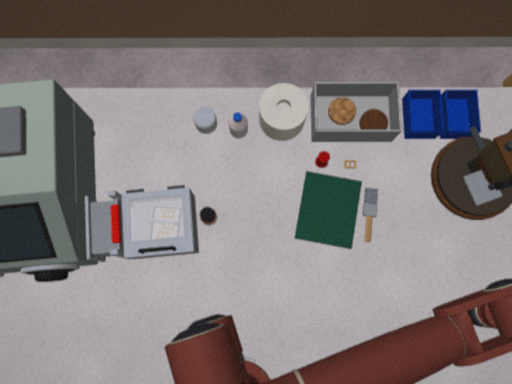

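View pics/b.png

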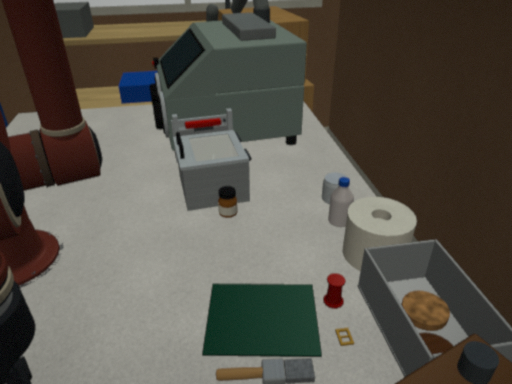

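Top view: the pass box is at about (157,222), the red gate bar at (116,223), the black door bar at (157,249), the mat at (329,210) and the jar at (207,214). The side view agrees with this.

```bash
cat > h.py <<'E'
import cv2,numpy as np
from scipy.spatial.transform import Rotation as R
def ray(c,uv,obs=None):
    u,v=uv
    if "mount" in c:
        d=np.array([(u-c["cx"])/c["fx"],(v-c["cy"])/c["fy"]]);r=np.hypot(*d)
        k=np.sin(r)/r if r>1e-9 else 1
        dc=np.array([d[0]*k,d[1]*k,np.cos(r)]);M=np.array(c["mount"])
        Rt=R.from_rotvec(obs["tool_rot"]).as_matrix()
        return obs["tool_pos"]+Rt@M[:3,3], Rt@M[:3,:3]@dc
    Rc=cv2.Rodrigues(np.array(c["rvec"],float))[0]
    return -Rc.T@np.array(c["tvec"]).ravel(), Rc.T@np.array([(u-c["cx"])/c["fx"],(v-c["cy"])/c["fy"],1])
def onz(c,uv,z,obs=None):
    o,d=ray(c,uv,obs); return o+d*(z-o[2])/d[2]
def tri(r1,r2):
    A=[];b=[]
    for o,d in(r1,r2):
        d=d/np.linalg.norm(d);P=np.eye(3)-np.outer(d,d);A.append(P);b.append(P@o)
    x=np.linalg.lstsq(np.vstack(A),np.hstack(b),rcond=None)[0]
    return x,[np.linalg.norm(P@x-bb) for P,bb in zip(A,b)]
def blobs(m,n=3):
    cs=cv2.findContours(m.astype(np.uint8),cv2.RETR_EXTERNAL,cv2.CHAIN_APPROX_NONE)[0]
    return sorted(cs,key=cv2.contourArea,reverse=True)[:n]
def box(cnt): return cv2.boxPoints(cv2.minAreaRect(cnt))
def red(i):
    i=i.astype(int); return (i[...,2]>110)&(i[...,1]<60)&(i[...,0]<60)
def green(i):
    i=i.astype(int); return (i[...,1]>i[...,2]+12)&(i[...,1]<90)&(i[...,1]>i[...,0]+3)
def tool(obs,target):
    """target world point -> shift in tool axes"""
    return R.from_rotvec(obs["tool_rot"]).inv().apply(np.array(target)-obs["tool_pos"])
E
python3 - <<'E'
from h import *
import pickle
d=pickle.load(open("d0.pkl","rb"));T=d["top"];S=d["side"]
def sub(m,x0,y0,x1,y1):
    k=np.zeros_like(m);k[y0:y1,x0:x1]=m[y0:y1,x0:x1];return k
mg=blobs(sub(green(T["image"]),280,160,380,260),1)[0]
print("mat",[onz(T,p,.006).round(4).tolist() for p in box(mg)],np.mean([onz(T,p,.006) for p in box(mg)],0).round(4))
rt=blobs(sub(red(T["image"]),90,180,140,260),1)[0];rs=blobs(sub(red(S["image"]),160,100,250,150),1)[0]
print("px",box(rt).tolist(),box(rs).tolist())
print("gate z=.163",[onz(T,p,.163).round(4).tolist() for p in box(rt)])
# ends of the bar seen in both
ct=box(rt).mean(0);cs=box(rs).mean(0);print("tri",tri(ray(T,ct),ray(S,cs)))
g=T["image"].max(2)<50
bb=blobs(sub(g,125,235,190,262),1)[0];b=box(bb);print("bar",b.tolist(),[onz(T,p,.170).round(4).tolist() for p in b],np.mean([onz(T,p,.17) for p in b],0))
cv2.imwrite("pics/c.png",np.hstack([cv2.resize(T["image"][165:275,70:230],(400,275),interpolation=2),cv2.resize(S["image"][100:220,150:270],(400,400),interpolation=2)[:275*1]]))
cv2.imwrite("pics/c.png",np.hstack([cv2.resize(T["image"][175:275,75:225],(420,280),interpolation=2),cv2.resize(S["image"][100:180,150:260],(380,280),interpolation=2)]))
E
```

```text
mat [[0.4666, -0.1705, 0.006], [0.679, -0.2116, 0.006], [0.6465, -0.3879, 0.006], [0.4361, -0.3426, 0.006]] [ 0.557  -0.2782  0.006 ]
px [[110.61022186279297, 204.25558471679688], [118.11820220947266, 203.95526123046875], [119.63578033447266, 241.89456176757812], [112.12779998779297, 242.19488525390625]] [[184.92990112304688, 121.39269256591797], [218.93865966796875, 117.4686050415039], [219.26275634765625, 120.2773666381836], [185.25399780273438, 124.20145416259766]]
gate z=.163 [[0.5459, 0.3617, 0.163], [0.5468, 0.3404, 0.163], [0.4392, 0.3306, 0.163], [0.4384, 0.3516, 0.163]]
tri (array([0.48960931, 0.34365128, 0.17096692]), [np.float64(0.0014963818831226685), np.float64(0.0014963818831218725)])
bar [[138.88674926757812, 249.79190063476562], [173.86062622070312, 246.51309204101562], [174.09295654296875, 248.99130249023438], [139.11907958984375, 252.27011108398438]] [[0.4167, 0.2741, 0.17], [0.4258, 0.1773, 0.17], [0.4189, 0.1765, 0.17], [0.4099, 0.2731, 0.17]] [0.4178184  0.22522937 0.17      ]
```

View pics/c.png

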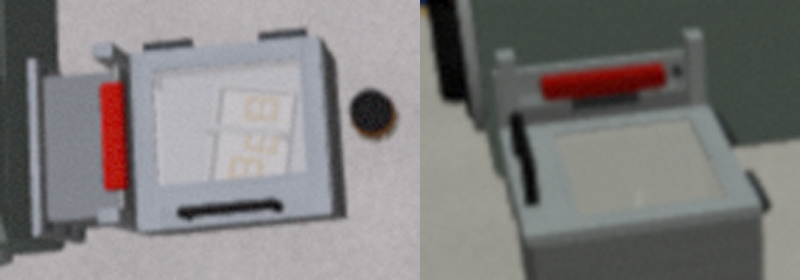

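The crop shows the gate bar and door bar clearly. The lid is shut, and the basket under the pane has its handle running roughly along world y. The pass-box yaw is about 5.4°, with its origin near (0.502, 0.234).

```bash
cat >> h.py <<'E'
YAW=0.094;PO=np.array([.502,.2345,0])
def pb(x,y,z): return PO+R.from_euler("z",YAW).apply([x,y,z])
def down(a,tilt=0):
    """tool down, tool x at world angle a; then tilt about passbox y (leans tip to -x)"""
    M=np.array([[np.cos(a),np.sin(a),0],[np.sin(a),-np.cos(a),0],[0,0,-1.]])
    return R.from_rotvec(tilt*np.array([-np.sin(YAW),np.cos(YAW),0]))*R.from_matrix(M)
def plan(obs,poses):
    p,q=np.array(obs["tool_pos"]),R.from_rotvec(obs["tool_rot"])
    for P,Q in poses:
        s=q.inv().apply(P-p);t=(q.inv()*Q).as_rotvec()
        print(np.round(s,3).tolist(),np.round(t,3).tolist()," |s|=%.3f deg=%.1f"%(np.linalg.norm(s),np.degrees(np.linalg.norm(t))))
        p,q=P,Q
E
python3 - <<'E'
from h import *
from station import ctrl
o=ctrl.get_obs();a0=np.arctan2(*R.from_rotvec(o["tool_rot"]).as_matrix()[[1,0],0]);print(a0)
p0=o["tool_pos"];p1=pb(0,110,.27) if 0 else pb(0,.110,.27);a1=np.pi+YAW
L=[]
for k in range(1,6):
    p=p0+(p1-p0)*k/5
    if k<5:p[2]=.33
    L.append((p,down(a0+(a1-a0)*min(k/4,1))))
plan(o,L)
E
```

```text
0.4398293306556143
[0.118, -0.145, -0.099] [-0.001, -0.001, -0.699]  |s|=0.212 deg=40.0
[0.184, -0.035, 0.0] [0.0, 0.0, -0.699]  |s|=0.187 deg=40.0
[0.163, 0.091, 0.0] [0.0, 0.0, -0.699]  |s|=0.187 deg=40.0
[0.066, 0.175, 0.0] [0.0, 0.0, -0.699]  |s|=0.187 deg=40.0
[-0.062, 0.177, 0.06] [0.0, 0.0, 0.0]  |s|=0.197 deg=0.0
```

```bash

python3 -m jog '[[[0.024,-0.029,-0.02],[0,0,-0.14]],[[0.047,-0.058,-0.04],[0,0,-0.28]],[[0.071,-0.087,-0.06],[0,0,-0.42]],[[0.094,-0.116,-0.08],[0,0,-0.56]],[[0.118,-0.145,-0.1],[0,0,-0.7]]]' 0
python3 -m jog '[[[0.037,-0.007,0],[0,0,-0.14]],[[0.074,-0.014,0],[0,0,-0.28]],[[0.11,-0.021,0],[0,0,-0.42]],[[0.147,-0.028,0],[0,0,-0.56]],[[0.184,-0.035,0],[0,0,-0.7]]]'
python3 -m jog '[[[0.033,0.018,0],[0,0,-0.14]],[[0.065,0.036,0],[0,0,-0.28]],[[0.098,0.055,0],[0,0,-0.42]],[[0.13,0.073,0],[0,0,-0.56]],[[0.163,0.091,0],[0,0,-0.7]]]'
python3 -m jog '[[[0.013,0.035,0],[0,0,-0.14]],[[0.026,0.07,0],[0,0,-0.28]],[[0.04,0.105,0],[0,0,-0.42]],[[0.053,0.14,0],[0,0,-0.56]],[[0.066,0.175,0],[0,0,-0.7]]]'
python3 -m jog '[[[0,0,0],[0,0,0]],[[0,0,0],[0,0,0]]]'
python3 - <<'E'
from h import *
from station import ctrl,optics
o=ctrl.get_obs()
plan(o,[(pb(0,.110,.24),down(np.pi+YAW))])
print(o["q"].round(2))
W=optics.get_image("wrist")
m=blobs(red(W["image"]),2)
for c in m:
    print(cv2.contourArea(c),box(c).tolist(),[onz(W,p,.168,o).round(3).tolist() for p in box(c)])
E
```

```text
t: 0.65
tool_pos: [0.3111, -0.3825, 0.3316]
tool_rot: [-2.64, -1.702, -0.0]
contact_force: [1.6, -0.0, 0.3]
opening: 0.012
grip_force: 0.0
t: 1.15
tool_pos: [0.3561, -0.2008, 0.331]
tool_rot: [-1.897, -2.504, -0.0]
contact_force: [0.7, -0.6, -0.2]
opening: 0.0004
grip_force: 0.0
t: 1.65
tool_pos: [0.4005, -0.0194, 0.3311]
tool_rot: [0.923, 3.003, -0.0]
contact_force: [0.6, 0.2, 0.8]
opening: 0.0
grip_force: 0.0
t: 2.15
tool_pos: [0.4452, 0.1624, 0.3311]
tool_rot: [0.164, -3.137, 0.0]
contact_force: [0.2, 0.1, 0.1]
opening: -0.0
grip_force: 0.0
t: 2.35
tool_pos: [0.445, 0.1611, 0.3308]
tool_rot: [0.155, -3.136, 0.001]
contact_force: [-0.0, -0.0, -0.3]
opening: -0.0
grip_force: 0.0
[-0.065, 0.177, 0.091] [-0.001, -0.001, 0.005]  |s|=0.209 deg=0.3
[ 0.19 -0.36  1.82 -0.    1.68 -1.48]
1072.0 [[385.4754333496094, 261.9053039550781], [400.3162536621094, 179.70986938476562], [415.0041198730469, 182.36184692382812], [400.1632995605469, 264.5572814941406]] [[0.546, 0.341, 0.168], [0.436, 0.33, 0.168], [0.437, 0.352, 0.168], [0.55, 0.365, 0.168]]
95.0 [[29.000011444091797, 267.0000305175781], [35.0000114440918, 261.0000305175781], [46.0000114440918, 272.0000305175781], [40.0000114440918, 278.0000305175781]] [[0.628, -0.176, 0.168], [0.612, -0.157, 0.168], [0.628, -0.139, 0.168], [0.644, -0.156, 0.168]]
```

```bash

python3 -m jog '[[[-0.016,0.045,0.023],[0,0,0]],[[-0.033,0.09,0.046],[0,0,0]],[[-0.049,0.135,0.068],[0,0,0]],[[-0.065,0.18,0.091],[0,0,0]],[[-0.065,0.18,0.091],[0,0,0]]]' | grep -v rot
python3 -m jog '[[[0,0,0.01],[0,0,0]],[[0,0,0.02],[0,0,0]],[[0,0,0.03],[0,0,0]],[[0,0,0.035],[0,0,0]],[[0,0,0.04],[0,0,0]]]' |grep -v rot
python3 -m jog '[[[0,0,0.005],[0,0,0]],[[0,0,0.01],[0,0,0]],[[0,0,0.015],[0,0,0]],[[0,0,0.02],[0,0,0]],[[0,0,0.025],[0,0,0]]]' |grep -v rot
```

```text
t: 2.9
tool_pos: [0.4916, 0.3471, 0.2363]
contact_force: [-0.2, 0.1, 0.3]
opening: 0.0005
grip_force: 0.0
t: 3.4
tool_pos: [0.4925, 0.3453, 0.2003]
contact_force: [0.4, -0.0, -0.4]
opening: -0.0002
grip_force: 0.0
t: 3.9
tool_pos: [0.4923, 0.3463, 0.1749]
contact_force: [0.0, 1.3, -0.9]
opening: 0.0001
grip_force: 0.0
```

```bash
for i in 1; do
python3 -m jog '[[[0,0,0.002],[0,0,0]],[[0,0,0.004],[0,0,0]],[[0,0,0.006],[0,0,0]],[[0,0,0.006],[0,0,0]]]' | grep -E 'pos|force'
python3 -m jog '[[[0,0,0.002],[0,0,0]],[[0,0,0.004],[0,0,0]],[[0,0,0.004],[0,0,0]]]' |  grep -E 'pos|force'
python3 -m jog '[[[0,0,0.001],[0,0,0]],[[0,0,0.002],[0,0,0]],[[0,0,0.002],[0,0,0]]]' | grep -E 'pos|force'
done
```

```text
tool_pos: [0.4923, 0.3462, 0.1693]
contact_force: [-1.2, 0.1, 2.3]
grip_force: 0.7
tool_pos: [0.4924, 0.3463, 0.165]
contact_force: [-0.4, 0.1, 0.9]
grip_force: 0.5
tool_pos: [0.4924, 0.3463, 0.1632]
contact_force: [-0.1, 0.4, 2.0]
grip_force: 0.8
```

Contact is light so far, so I'm still sliding the gate down; continue.

```bash

python3 -m jog '[[[0,0,0.001],[0,0,0]],[[0,0,0.002],[0,0,0]],[[0,0,0.002],[0,0,0]]]' | grep -E 'pos|force'
python3 -m jog '[[[0,0,0.001],[0,0,0]],[[0,0,0.001],[0,0,0]]]' | grep -E 'pos|force'
```

```text
tool_pos: [0.4924, 0.3463, 0.163]
contact_force: [-4.1, -0.3, 8.4]
grip_force: 4.4
tool_pos: [0.4924, 0.3463, 0.163]
contact_force: [-6.3, -2.4, 12.2]
grip_force: 6.2
```

The gate stopped dead at z = 0.163 under 12 N. I'll give it one more millimetre, then retreat and plan the door.

```bash

python3 -m jog '[[[0,0,0.001],[0,0,0]],[[0,0,0.001],[0,0,0]],[[0,0,0.001],[0,0,0]]]' | grep -E 'pos|force'
python3 -m jog '[[[0,0,-0.01],[0,0,0]],[[0,0,-0.04],[0,0,0]],[[0,0,-0.08],[0,0,0]],[[0,0,-0.12],[0,0,0]],[[0,0,-0.12],[0,0,0]]]' 1 40| grep -E 'pos|force|open'
python3 - <<'E'
from h import *
from station import ctrl,optics
o=ctrl.get_obs()
a=np.pi/2+YAW
mid=(o["tool_pos"]+pb(-.083,0,.28))/2;
plan(o,[(np.append(mid[:2],.285),down(a+np.pi/4)),(pb(-.083,0,.27),down(a)),(pb(-.083,0,.17-.019),down(a))])
W=optics.get_image("wrist")
m=blobs(red(W["image"]),1)
for c in m: print([onz(W,p,.163,o).round(3).tolist() for p in box(c)])
cv2.imwrite("pics/w1.png",W["image"])
E
```

```text
tool_pos: [0.4925, 0.3463, 0.163]
contact_force: [-8.8, -4.1, 15.8]
grip_force: 8.0
tool_pos: [0.4951, 0.3475, 0.287]
contact_force: [1.1, 0.6, 1.0]
opening: 0.0723
grip_force: 0.0
[0.044, -0.056, 0.001] [0.009, 0.009, 0.789]  |s|=0.071 deg=45.2
[-0.009, -0.071, 0.015] [0.0, 0.0, 0.785]  |s|=0.073 deg=45.0
[0.0, 0.0, 0.119] [0.0, 0.0, 0.0]  |s|=0.119 deg=0.0
[[0.437, 0.327, 0.163], [0.435, 0.348, 0.163], [0.542, 0.359, 0.163], [0.544, 0.336, 0.163]]
```

View pics/w1.png

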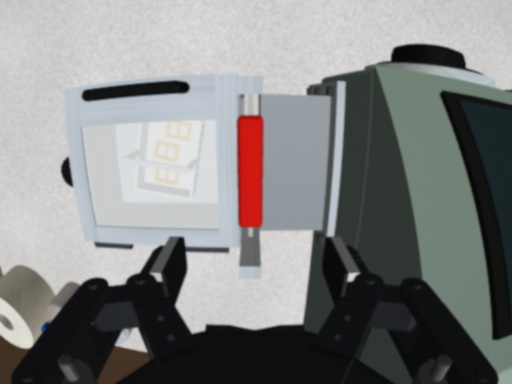

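The wrist view shows the gate bar home at (250,170) and the door bar at (136,91). Now over the door bar.

```bash

python3 -m jog '[[[0.009,-0.011,0],[0,0,0.14]],[[0.018,-0.022,0],[0,0,0.28]],[[0.026,-0.033,0],[0,0,0.42]],[[0.035,-0.044,0],[0,0,0.56]],[[0.044,-0.056,0],[0,0,0.7]]]' 0.7|grep -E 'pos|rot|open'
python3 - <<'E'
from h import *
from station import ctrl,optics
o=ctrl.get_obs()
a=np.pi/2+YAW
plan(o,[(pb(-.083,0,.24),down(a))])
E
```

```text
tool_pos: [0.453, 0.2853, 0.2768]
tool_rot: [-0.939, -2.995, 0.004]
opening: 0.0597
[-0.006, -0.067, 0.037] [-0.004, -0.0, 0.869]  |s|=0.077 deg=49.8
```

```bash

python3 -m jog '[[[-0.001,-0.014,0.005],[0,0,0.14]],[[-0.002,-0.028,0.01],[0,0,0.28]],[[-0.004,-0.042,0.015],[0,0,0.42]],[[-0.005,-0.056,0.02],[0,0,0.56]],[[-0.006,-0.067,0.02],[0,0,0.7]]]' |grep -E 'pos|rot|open'
python3 -m jog '[[[0,0,0],[0,0,0.14]],[[0,0,0],[0,0,0.165]],[[0,0,0],[0,0,0.165]],[[0,0,0],[0,0,0.165]]]' |grep -E 'pos|rot|open'
python3 - <<'E'
from h import *
from station import ctrl,optics
o=ctrl.get_obs();W=optics.get_image("wrist")
a=np.pi/2+YAW
plan(o,[(pb(-.083,0,.2),down(a)),(pb(-.083,0,.151),down(a))])
cv2.imwrite("pics/w2.png",W["image"])
E
```

```text
tool_pos: [0.4195, 0.2264, 0.256]
tool_rot: [-1.91, -2.492, 0.007]
opening: 0.0597
tool_pos: [0.4209, 0.2275, 0.2585]
tool_rot: [-2.1, -2.336, 0.002]
opening: 0.0595
[-0.001, -0.002, 0.059] [-0.001, 0.0, 0.012]  |s|=0.059 deg=0.7
[0.0, 0.0, 0.049] [0.0, 0.0, 0.0]  |s|=0.049 deg=0.0
```

View pics/w2.png

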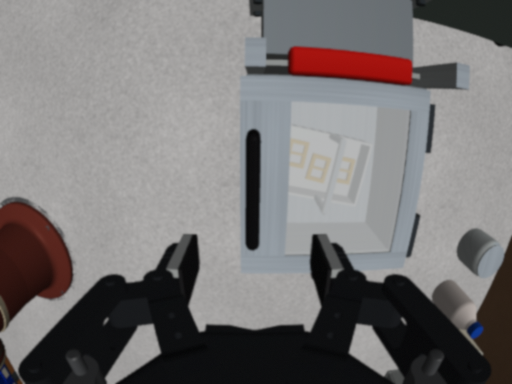

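The bar runs from (253,130) to (253,250), centred between the fingers. Descend and grip.

```bash

python3 - <<'E'
from h import *
from station import ctrl,optics
o=ctrl.get_obs();W={"mount":optics.get_image("wrist")["mount"],"fx":297.3186,"fy":297.3186,"cx":254.3353,"cy":188.4535}
print(onz(W,(253,131),.17,o),onz(W,(253,248),.17,o),pb(-.083,0,.17))
E
python3 -m jog '[[[0,-0.002,0.03],[0,0,0]],[[0,-0.002,0.06],[0,0,0]],[[0,-0.002,0.08],[0,0,0]],[[0,-0.002,0.1],[0,0,0]],[[0,-0.002,0.107],[0,0,0.01]]]' |grep -E 'pos|force|open'
python3 -m jog '[[[0,0,0],[0,0,0]],[[0,0,0],[0,0,0]],[[0,0,0],[0,0,0]],[[0,0,0],[0,0,0]],[[0,0,0],[0,0,0]]]' 0 40 |grep -E 'pos|rot|force|open'
```

```text
[0.41394422 0.27675865 0.17      ] [0.4248259  0.17466843 0.17      ] [0.41936642 0.22670948 0.17      ]
tool_pos: [0.4177, 0.2269, 0.1497]
contact_force: [0.5, -0.0, -0.0]
opening: 0.0595
grip_force: 0.0
tool_pos: [0.4191, 0.2276, 0.1539]
tool_rot: [-2.114, -2.323, -0.001]
contact_force: [-4.5, -1.3, 6.5]
opening: 0.0105
grip_force: 39.3
```

```bash
cat > door.py <<'E'
from h import *
from station import ctrl
import sys
def pose(th,off,q0,k=.35):
    b=pb(.090-.173*np.cos(th)+.040*np.sin(th),0,.130+.173*np.sin(th)+.040*np.cos(th))
    q=R.from_rotvec(k*th*np.array([-np.sin(YAW),np.cos(YAW),0]))*q0
    return b-q.apply(off),q
o=ctrl.get_obs();q0=down(np.pi/2+YAW)
off=R.from_rotvec(o["tool_rot"]).inv().apply(pb(-.083,0,.17)-o["tool_pos"]);off[1]=0;print(off)
for c in range(4):
    p,q=pose(c*.4,off,q0)
    print(c,[[np.round(q.inv().apply(P-p),3).tolist(),np.round((q.inv()*Q).as_rotvec(),3).tolist()] for P,Q in (pose(c*.4+.08*(k+1),off,q0) for k in range(5))])
E
python3 door.py
```

```text
[-0.00086666  0.         -0.01608987]
0 [[[-0.0, 0.003, -0.014], [0.028, 0.0, -0.0]], [[-0.0, 0.008, -0.027], [0.056, 0.0, 0.0]], [[-0.0, 0.013, -0.04], [0.084, 0.0, -0.0]], [[-0.0, 0.02, -0.052], [0.112, 0.0, 0.0]], [[0.0, 0.027, -0.064], [0.14, 0.0, 0.0]]]
1 [[[-0.0, 0.007, -0.012], [0.028, -0.0, 0.0]], [[-0.0, 0.014, -0.024], [0.056, -0.0, 0.0]], [[-0.0, 0.023, -0.035], [0.084, -0.0, 0.0]], [[-0.0, 0.032, -0.045], [0.112, 0.0, -0.0]], [[-0.0, 0.043, -0.055], [0.14, 0.0, 0.0]]]
2 [[[0.0, 0.01, -0.01], [0.028, -0.0, 0.0]], [[-0.0, 0.02, -0.019], [0.056, 0.0, -0.0]], [[-0.0, 0.031, -0.028], [0.084, 0.0, -0.0]], [[-0.0, 0.043, -0.035], [0.112, -0.0, 0.0]], [[-0.0, 0.055, -0.041], [0.14, 0.0, -0.0]]]
3 [[[-0.0, 0.012, -0.007], [0.028, 0.0, 0.0]], [[-0.0, 0.024, -0.013], [0.056, 0.0, 0.0]], [[-0.0, 0.037, -0.018], [0.084, 0.0, 0.0]], [[-0.0, 0.05, -0.022], [0.112, 0.0, 0.0]], [[-0.0, 0.064, -0.025], [0.14, -0.0, -0.0]]]
```

```bash

python3 -m jog '[[[0,0.003,-0.016],[0.028,0,0]],[[0,0.008,-0.029],[0.056,0,0]],[[0,0.013,-0.042],[0.084,0,0]],[[0,0.02,-0.054],[0.112,0,0]],[[0,0.027,-0.066],[0.14,0,0]]]' |grep -E 'pos|rot|force|open'
python3 -m jog '[[[0,0.007,-0.012],[0.028,0,0]],[[0,0.014,-0.024],[0.056,0,0]],[[0,0.023,-0.035],[0.084,0,0]],[[0,0.032,-0.045],[0.112,0,0]],[[0,0.043,-0.055],[0.14,0,0]]]' |grep -E 'pos|rot|force|open'
python3 - <<'E'
from h import *
import runpy;g=runpy.run_path("door.py") if 0 else None
from station import ctrl
o=ctrl.get_obs();q=R.from_rotvec(o["tool_rot"]);b=o["tool_pos"]+q.apply([0,0,-.016])
l=R.from_euler("z",-YAW).apply(b-PO)-[.09,0,.13]
print(l,np.hypot(l[0],l[2]),"theta",np.arctan2(l[2],-l[0])-np.arctan2(.04,.173))
E
```

```text
tool_pos: [0.444, 0.2299, 0.2167]
tool_rot: [-2.044, -2.247, 0.165]
contact_force: [-2.9, 1.8, -7.1]
opening: 0.0108
grip_force: 38.8
tool_pos: [0.4936, 0.2347, 0.2675]
tool_rot: [-1.971, -2.168, 0.315]
contact_force: [-9.7, 0.2, 4.9]
opening: 0.0105
grip_force: 39.2
[-0.09381958  0.00097686  0.15283815] 0.17933659068816926 theta 0.7930347696859438
```

```bash

python3 -m jog '[[[0,0.01,-0.01],[0.028,0,0]],[[0,0.02,-0.019],[0.056,0,0]],[[0,0.031,-0.028],[0.084,0,0]],[[0,0.043,-0.035],[0.112,0,0]],[[0,0.055,-0.041],[0.14,0,0]]]' |grep -E 'pos|rot|force|open'
python3 -m jog '[[[0,0.012,-0.007],[0.028,0,0]],[[0,0.024,-0.013],[0.056,0,0]],[[0,0.037,-0.018],[0.084,0,0]],[[0,0.05,-0.022],[0.112,0,0]],[[0,0.064,-0.025],[0.14,0,0]]]' |grep -E 'pos|rot|force|open'
python3 - <<'E'
from h import *
from station import ctrl,optics
o=ctrl.get_obs();q=R.from_rotvec(o["tool_rot"]);b=o["tool_pos"]+q.apply([0,0,-.016])
l=R.from_euler("z",-YAW).apply(b-PO)-[.09,0,.13]
print(l,np.hypot(l[0],l[2]),"theta",np.arctan2(l[2],-l[0])-np.arctan2(.04,.173))
T=optics.get_image("top")["image"];W=optics.get_image("side")["image"]
cv2.imwrite("pics/s3.png",np.hstack([cv2.resize(T[150:290,60:250],(380,280)),cv2.resize(W[60:230,130:300],(280,280))]))
E
```

```text
tool_pos: [0.559, 0.241, 0.2945]
tool_rot: [-1.898, -2.088, 0.448]
contact_force: [-7.1, -0.1, 8.9]
opening: 0.0104
grip_force: 39.0
tool_pos: [0.6286, 0.2476, 0.2928]
tool_rot: [-1.821, -2.003, 0.573]
contact_force: [-2.3, 1.3, 11.5]
opening: 0.0102
grip_force: 40.9
[0.04573103 0.00116503 0.17641143] 0.18224247618274192 theta 1.5972214627901653
```

View pics/s3.png

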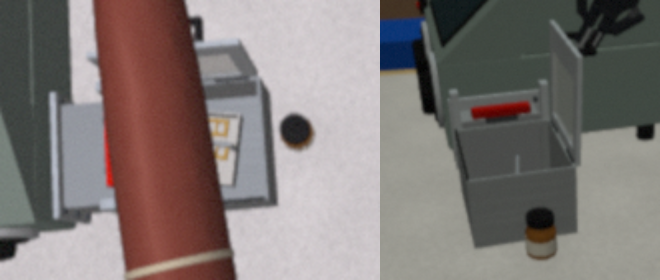

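The door stands upright (side crop) and the jar is undisturbed. Release, back off and look into the chamber.

```bash

python3 -m jog '[[[0,0,0],[0,0,0]],[[0,0,0],[0,0,0]],[[0,0,0],[0,0,0]],[[0,0,0],[0,0,0]]]' 0.3|grep -E 'pos|force|open'
python3 -m jog '[[[0,0,-0.02],[0,0,0]],[[0,0,-0.05],[0,0,0]],[[0,0,-0.09],[0,0,0]],[[0,0,-0.13],[0,0,0]],[[0,0,-0.16],[0,0,0]]]' |grep -E 'pos|force|open'
python3 - <<'E'
from h import *
from station import ctrl,optics
o=ctrl.get_obs()
a=np.pi/2+YAW
plan(o,[(pb(-.0,-.0,.43),down(a)),(pb(-.02,-.04,.34),down(a))])
print(o["q"].round(2))
E
```

```text
tool_pos: [0.6279, 0.2469, 0.287]
contact_force: [0.5, 0.2, 0.5]
opening: 0.0257
grip_force: 0.0
tool_pos: [0.7132, 0.2548, 0.4255]
contact_force: [1.4, 0.1, 1.0]
opening: 0.0254
grip_force: 0.0
[-0.0, -0.182, 0.109] [-0.558, -0.0, -0.0]  |s|=0.212 deg=32.0
[-0.04, -0.02, 0.09] [0.0, 0.0, 0.0]  |s|=0.100 deg=0.0
[0.22 0.75 0.48 0.11 2.46 0.19]
```

```bash

python3 -m jog '[[[0,-0.036,0.022],[-0.112,0,0]],[[0,-0.073,0.044],[-0.224,0,0]],[[0,-0.109,0.065],[-0.335,0,0]],[[0,-0.146,0.087],[-0.446,0,0]],[[0,-0.182,0.109],[-0.558,0,0]]]' 0.6|grep -E 'pos|rot'
python3 -m jog '[[[0,0,0],[0,0,0]],[[-0.02,-0.03,0.05],[0,0,0]],[[-0.04,-0.06,0.1],[0,0,0]],[[-0.04,-0.06,0.1],[0,0,0]],[[-0.04,-0.06,0.1],[0,0,0]]]' |grep -E 'pos|rot'
python3 - <<'E'
from h import *
from station import ctrl,optics
import pickle
o=ctrl.get_obs();W=optics.get_image("wrist");pickle.dump((o,W,optics.get_image("top")),open("w4.pkl","wb"))
cv2.imwrite("pics/w4.png",cv2.resize(W["image"],(768,576)))
E
```

```text
tool_pos: [0.5066, 0.2355, 0.428]
tool_rot: [-2.114, -2.322, 0.003]
tool_pos: [0.4486, 0.1891, 0.324]
tool_rot: [-2.109, -2.315, 0.019]
```

View pics/w4.png

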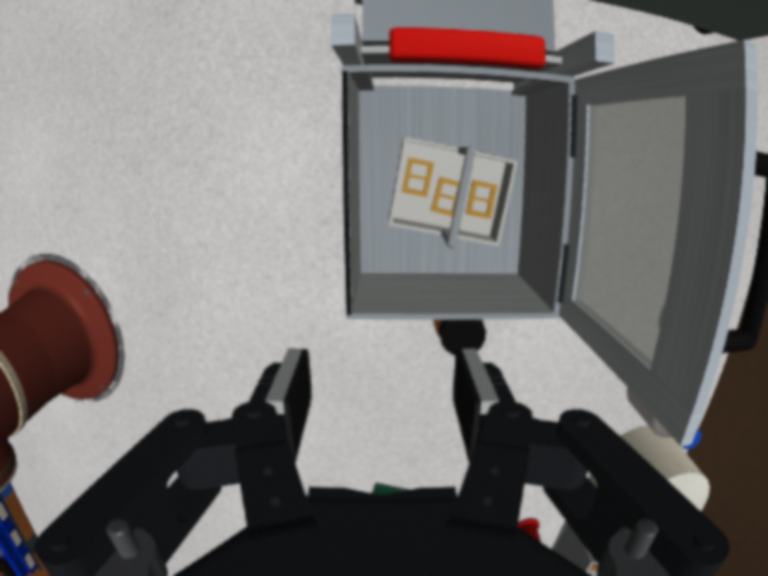

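The chamber is open with all three buckles in the basket. The handle bar runs from (470,148) to (452,243) in the 1.5× picture.

```bash

python3 - <<'E'
from h import *
import pickle
o,W,T=pickle.load(open("w4.pkl","rb"))
# handle
a=onz(W,(470/1.5,150/1.5),.092,o);b=onz(W,(452/1.5,243/1.5),.092,o);m=(a+b)/2
print(a,b,m,np.linalg.norm(a-b),"pb",R.from_euler("z",-YAW).apply(m-PO))
ang=np.arctan2(*(a-b)[[1,0]]);print("bar dir deg",np.degrees(ang))
# basket rim corners z=.047
c=[onz(W,(u/1.5,v/1.5),.047,o) for u,v in((405,138),(517,160),(499,244),(391,224))]
print(np.round(c,3).tolist(),np.mean(c,0))
# gate bar check
r=blobs(red(W["image"]),1)[0];print([onz(W,p,.163,o).round(3).tolist() for p in box(r)])
plan(o,[(np.append(m[:2],.26),down(ang)),(np.append(m[:2],.092-.019),down(ang))])
E
```

```text
[0.5112202  0.26927921 0.092     ] [0.5058748  0.18774086 0.092     ] [0.5085475  0.22851003 0.092     ] 0.0817133686055758 pb [ 0.00595637 -0.00657808  0.092     ]
bar dir deg 86.24923422618062
[[0.457, 0.274, 0.047], [0.566, 0.267, 0.047], [0.56, 0.183, 0.047], [0.453, 0.191, 0.047]] [0.50917982 0.22850595 0.047     ]
[[0.437, 0.327, 0.163], [0.436, 0.349, 0.163], [0.544, 0.36, 0.163], [0.545, 0.337, 0.163]]
[0.034, 0.064, 0.063] [-0.015, 0.003, 0.159]  |s|=0.096 deg=9.1
[0.0, 0.0, 0.187] [0.0, 0.0, 0.0]  |s|=0.187 deg=0.0
```

```bash

python3 -m jog '[[[0.01,0.02,0],[-0.005,0,0.05]],[[0.02,0.04,0.01],[-0.01,0,0.1]],[[0.034,0.064,0.03],[-0.015,0.003,0.159]],[[0.034,0.064,0.055],[-0.015,0.003,0.159]],[[0.034,0.064,0.063],[-0.015,0.003,0.159]]]' 0.4 60|grep -E 'pos|rot|open'
python3 -m jog '[[[0,0,0],[0,0,0]],[[0,0,0],[0,0,0]]]'|grep -E 'pos|rot|open'
python3 - <<'E'
from h import *
from station import ctrl,optics
o=ctrl.get_obs();plan(o,[(np.array([.5085,.2285,.074]),down(np.radians(86.25)))])
E
```

```text
tool_pos: [0.5121, 0.2308, 0.2635]
tool_rot: [2.29, 2.148, 0.007]
opening: 0.0341
tool_pos: [0.5122, 0.2303, 0.2669]
tool_rot: [2.289, 2.145, 0.014]
opening: 0.0345
[-0.003, -0.005, 0.193] [0.009, -0.004, 0.0]  |s|=0.193 deg=0.6
```

```bash

python3 -m jog '[[[-0.002,-0.003,0.03],[0.009,-0.004,0]],[[-0.003,-0.004,0.06],[0.009,-0.004,0]],[[-0.003,-0.004,0.09],[0.009,-0.004,0]],[[-0.003,-0.004,0.12],[0.009,-0.004,0]],[[-0.003,-0.004,0.14],[0.009,-0.004,0]]]'|grep -E 'pos|rot|force'
python3 -m jog '[[[0,0,0.02],[0,0,0]],[[0,0,0.035],[0,0,0]],[[0,0,0.045],[0,0,0]],[[0,0,0.053],[0,0,0]],[[0,0,0.053],[0,0,0]]]'|grep -E 'pos|rot|force'
python3 - <<'E'
from station import ctrl,optics
import cv2
cv2.imwrite("pics/w5.png",optics.get_image("wrist")["image"])
E
```

```text
tool_pos: [0.5084, 0.2276, 0.1249]
tool_rot: [-2.293, -2.147, 0.002]
contact_force: [0.2, 0.1, 0.2]
grip_force: 0.0
tool_pos: [0.5077, 0.2275, 0.0714]
tool_rot: [-2.292, -2.147, 0.005]
contact_force: [0.7, 0.5, -0.2]
grip_force: 0.0
```

View pics/w5.png

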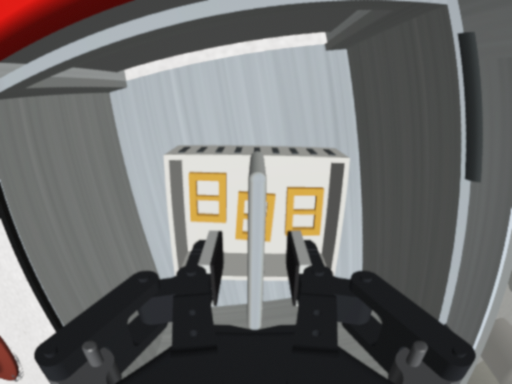

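The bar sits centred between the fingers at u≈257. Grip and lift.

```bash

python3 -m jog '[[[0,0,0],[0,0,0]],[[0,0,0],[0,0,0]],[[0,0,0],[0,0,0]],[[0,0,0],[0,0,0]],[[0,0,0],[0,0,0]]]' 0 70|grep -E 'pos|force|open'
python3 -m jog '[[[0,0,-0.004],[0,0,0]],[[0,0,-0.012],[0,0,0]],[[0,0,-0.024],[0,0,0]],[[0,0,-0.04],[0,0,0]],[[0,0,-0.056],[0,0,0]]]'|grep -E 'pos|force|open'
python3 -m jog '[[[0,0,-0.02],[0,0,0]],[[0,0,-0.045],[0,0,0]],[[0,0,-0.075],[0,0,0]],[[0,0,-0.105],[0,0,0]],[[0,0,-0.125],[0,0,0]]]'|grep -E 'pos|force|open'
python3 -m jog '[[[0,0,-0.01],[0,0,0]],[[0,0,-0.015],[0,0,0]],[[0,0,-0.015],[0,0,0]]]'|grep -E 'pos|force|open'
python3 - <<'E'
from h import *
from station import ctrl,optics
o=ctrl.get_obs();p0=o["tool_pos"];p1=np.array([.557,-.278,p0[2]])
plan(o,[(p0+(p1-p0)*k/3,down(np.radians(86.25-7.25*k/3))) for k in (1,2,3)])
E
```

```text
tool_pos: [0.5085, 0.2278, 0.0729]
contact_force: [-1.4, -1.2, 5.4]
opening: 0.0056
grip_force: 68.5
tool_pos: [0.5081, 0.2277, 0.1293]
contact_force: [-0.9, 0.2, -4.6]
opening: 0.0054
grip_force: 68.3
tool_pos: [0.5092, 0.2281, 0.2574]
contact_force: [-0.1, -0.3, -4.6]
opening: 0.0055
grip_force: 68.3
tool_pos: [0.5083, 0.2278, 0.2681]
contact_force: [0.2, 0.4, -4.3]
opening: 0.0055
grip_force: 68.3
[-0.167, 0.027, 0.0] [-0.002, 0.001, 0.043]  |s|=0.169 deg=2.4
[-0.166, 0.034, 0.0] [0.0, 0.0, 0.042]  |s|=0.169 deg=2.4
[-0.164, 0.041, 0.0] [0.0, 0.0, 0.042]  |s|=0.169 deg=2.4
```

```bash

python3 -m jog '[[[-0.01,0.002,0],[0,0,0.003]],[[-0.03,0.005,0],[0,0,0.008]],[[-0.06,0.01,0],[0,0,0.016]],[[-0.092,0.015,0],[0,0,0.024]],[[-0.125,0.02,0],[0,0,0.032]]]'|grep -E 'pos|force|open'
python3 -m jog '[[[-0.033,0.007,0],[0,0,0.008]],[[-0.066,0.014,0],[0,0,0.016]],[[-0.1,0.02,0],[0,0,0.024]],[[-0.133,0.027,0],[0,0,0.032]],[[-0.166,0.034,0],[0,0,0.04]]]'|grep -E 'pos|force|open'
python3 -m jog '[[[-0.033,0.008,0],[0,0,0.008]],[[-0.063,0.015,0],[0,0,0.016]],[[-0.09,0.022,0],[0,0,0.024]],[[-0.112,0.028,0],[0,0,0.032]],[[-0.13,0.033,0],[0,0,0.04]]]'|grep -E 'pos|force|open'
python3 -m jog '[[[-0.01,0.002,0],[0,0,0]],[[-0.015,0.003,0],[0,0,0]],[[-0.015,0.003,0],[0,0,0]],[[-0.015,0.003,0],[0,0,0]]]'|grep -E 'pos|force|open'
python3 - <<'E'
from h import *
from station import ctrl,optics
o=ctrl.get_obs();print(o["tool_pos"])
W=optics.get_image("wrist");m=green(W["image"]);c=blobs(m,1)[0]
h=cv2.approxPolyDP(c,6,True)[:,0];print([ (p.tolist(),onz(W,p,.006,o).round(3).tolist()) for p in h])
plan(o,[(np.array([.557,-.278,.15]),down(np.radians(79)))])
cv2.imwrite("pics/w6.png",W["image"])
E
```

```text
tool_pos: [0.5194, 0.1, 0.266]
contact_force: [0.6, 0.1, -3.2]
opening: 0.0055
grip_force: 68.3
tool_pos: [0.5369, -0.0687, 0.2662]
contact_force: [0.8, 0.0, -3.9]
opening: 0.0057
grip_force: 68.3
tool_pos: [0.5519, -0.2018, 0.2662]
contact_force: [0.6, 0.4, -5.6]
opening: 0.0054
grip_force: 68.3
tool_pos: [0.5532, -0.2146, 0.2681]
contact_force: [0.7, -0.7, -4.2]
opening: 0.0056
grip_force: 68.3
[ 0.55317116 -0.21459779  0.2680971 ]
[([190, 135], [0.468, -0.174, 0.006]), ([191, 146], [0.467, -0.19, 0.006]), ([332, 146], [0.662, -0.224, 0.006]), ([342, 153], [0.675, -0.236, 0.006]), ([344, 143], [0.68, -0.222, 0.006]), ([337, 136], [0.671, -0.21, 0.006])]
[-0.062, 0.015, 0.118] [-0.003, 0.001, 0.016]  |s|=0.134 deg=0.9
```

View pics/w6.png

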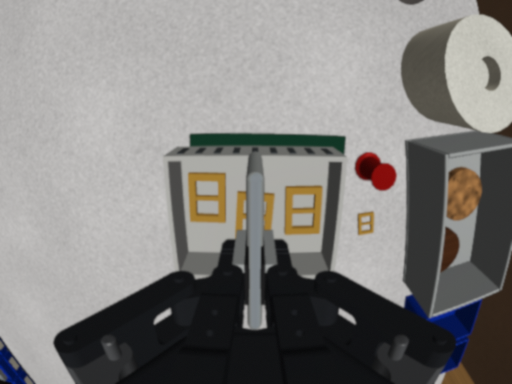

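The basket hangs straight with all three buckles in it, and the mat edge matches the earlier estimate. Move over the centre and lower.

```bash

python3 -m jog '[[[-0.012,0.003,0.01],[0,0,0]],[[-0.03,0.007,0.035],[0,0,0.005]],[[-0.045,0.011,0.065],[0,0,0.01]],[[-0.057,0.014,0.095],[0,0,0.016]],[[-0.062,0.015,0.118],[0,0,0.016]]]'|grep -E 'pos|force|open'
python3 -m jog '[[[0,0,0.018],[0,0,0]],[[0,0,0.036],[0,0,0]],[[0,0,0.05],[0,0,0]],[[0,0,0.06],[0,0,0]],[[0,0,0.06],[0,0,0]]]'|grep -E 'pos|rot|force|open'
python3 - <<'E'
from h import *
from station import ctrl,optics
o=ctrl.get_obs();plan(o,[(np.array([.557,-.278,.067]),down(np.radians(79)))])
E
```

```text
tool_pos: [0.5558, -0.28, 0.1472]
contact_force: [0.1, 0.1, -4.5]
opening: 0.0058
grip_force: 68.3
tool_pos: [0.5555, -0.2786, 0.0881]
tool_rot: [-2.422, -1.995, 0.006]
contact_force: [0.3, -0.3, -3.8]
opening: 0.0054
grip_force: 68.4
[0.001, 0.001, 0.021] [-0.006, 0.0, -0.001]  |s|=0.021 deg=0.3
```

```bash

python3 -m jog '[[[0,0.001,0.005],[0,0,0]],[[0,0.001,0.01],[0,0,0]],[[0,0.001,0.014],[0,0,0]],[[0,0.001,0.018],[0,0,0]],[[0,0.001,0.018],[0,0,0]]]'|grep -E 'pos|force'
python3 -m jog '[[[0,0,0.001],[0,0,0]],[[0,0,0.002],[0,0,0]],[[0,0,0.003],[0,0,0]],[[0,0,0.003],[0,0,0]]]'|grep -E 'pos|force'
```

```text
tool_pos: [0.5571, -0.2791, 0.0715]
contact_force: [0.4, 0.1, -4.3]
grip_force: 68.4
tool_pos: [0.5575, -0.2794, 0.0692]
contact_force: [0.1, 0.7, -4.5]
grip_force: 68.4
```

```bash

python3 -m jog '[[[0,0,0.001],[0,0,0]],[[0,0,0.002],[0,0,0]],[[0,0,0.002],[0,0,0]]]'|grep -E 'pos|force'
python3 -m jog '[[[0,0,0.001],[0,0,0]],[[0,0,0.001],[0,0,0]]]'|grep -E 'pos|force'
```

```text
tool_pos: [0.5574, -0.2794, 0.0671]
contact_force: [0.1, 0.2, -4.4]
grip_force: 68.4
tool_pos: [0.5576, -0.2796, 0.0669]
contact_force: [-2.4, 0.6, 0.6]
grip_force: 68.9
```

The basket is resting on the mat, since its weight has come off the wrist. Release gently and retreat straight up.

```bash

python3 -m jog '[[[0,0,0],[0,0,0]],[[0,0,0],[0,0,0]],[[0,0,0],[0,0,0]],[[0,0,0],[0,0,0]],[[0,0,0],[0,0,0]]]' 0.4|grep -E 'pos|force|open'
python3 -m jog '[[[0,0,-0.01],[0,0,0]],[[0,0,-0.04],[0,0,0]],[[0,0,-0.08],[0,0,0]],[[0,0,-0.12],[0,0,0]],[[0,0,-0.16],[0,0,0]]]'|grep -E 'pos|force|open'
python3 -m jog '[[[0,0,-0.04],[0,0,0]],[[0,0,-0.08],[0,0,0]],[[-0.05,-0.03,-0.08],[0,0,0]],[[-0.1,-0.06,-0.08],[0,0,0]],[[-0.14,-0.1,-0.08],[0,0,0]]]'|grep -E 'pos|force|open'
python3 -m jog '[[[0,-0.04,0],[0,0,0]],[[0,-0.08,0],[0,0,0]],[[0,-0.08,0],[0,0,0]],[[0,-0.08,0],[0,0,0]]]'|grep -E 'pos|force|open'
python3 - <<'E'
from station import ctrl,optics
import cv2,numpy as np
T=optics.get_image("top")["image"];S=optics.get_image("side")["image"]
cv2.imwrite("pics/f.png",np.hstack([cv2.resize(T[130:280,60:400],(450,199*1)),cv2.resize(S,(350,262))[:199]]))
cv2.imwrite("pics/f.png",np.vstack([cv2.resize(T[130:280,60:400],(680,300),interpolation=2),cv2.resize(S[60:384,130:400][:, :],(250,300)).repeat(1,1) if 0 else np.hstack([cv2.resize(S[80:230,130:300],(340,300),interpolation=2),cv2.resize(S[234:384,190:360],(340,300),interpolation=2)])]))
E
```

```text
tool_pos: [0.5577, -0.2795, 0.0664]
contact_force: [1.1, -0.3, 1.0]
opening: 0.0344
grip_force: 0.0
tool_pos: [0.5578, -0.2792, 0.2287]
contact_force: [1.0, 0.2, -0.3]
opening: 0.0345
grip_force: 0.0
tool_pos: [0.4506, -0.3848, 0.3081]
contact_force: [-0.2, 0.2, 0.4]
opening: 0.0342
grip_force: 0.0
tool_pos: [0.3724, -0.3684, 0.3078]
contact_force: [0.3, 0.2, 0.2]
opening: 0.034
grip_force: 0.0
```

View pics/f.png

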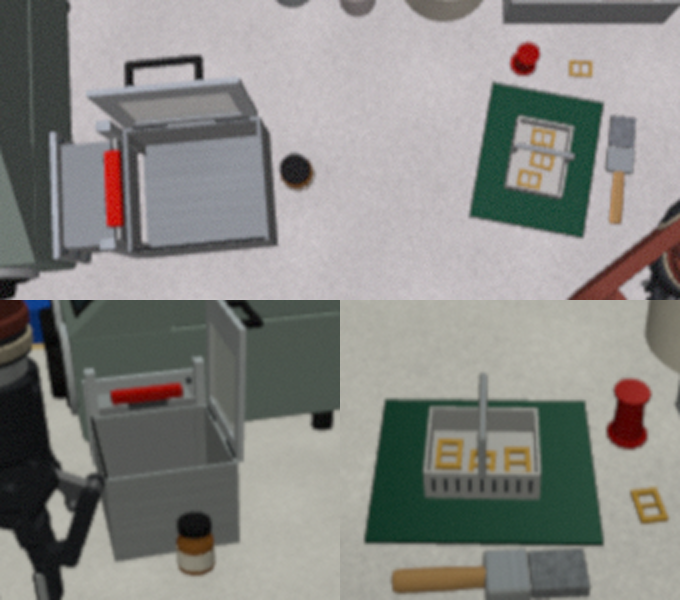

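The basket stands centred on the mat with three buckles. The gate is shut, the door is upright, and the jar, spool, brush and spare buckle are where they were.

```bash
python3 -c "
from station import job;print(job.finish_job())"
```

```text
the job is handed in; nothing more can be done
None
```

The job is done and handed in: I pressed the inner gate down until it stopped dead, opened the outer door upright, and set the basket with its three buckles in the middle of the mat; the final pictures show the gate shut, the door open and the small things where they were.

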